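# Load a paint canister into the bench shaker and lock it

## Task

Load the pink-labelled paint canister into the yellow pocket of the bench shaker: lower it in upright, without dropping it, with its cap at the end away from the red locking lever, until it stands fully home on the pocket floor. Then swing the red lever shut over the canister as far as it goes, let go, and leave the other things on the table where they are.

Things in the scene. Friction and masses are not known exactly. Their poses are not given: they have to be found in the camera images.
- canister: The paint canister to load: white upright box 110 (x) x 56 (y) x 95 mm (z), pink label patches on its sides and top, and a round red cap (36 mm across, 18 mm tall) on top, centred 28 mm from the middle towards its -x end. Origin: centre of its underside, z up. 0.35 to 0.7 kg.
- canister_teal: Another canister of the same shape with teal labels and a blue cap; not wanted. Origin: centre of its underside.
- shaker: Bench paint shaker, fixed. Grey base 200 (x) x 250 (y) x 30 mm; blue control box 75 mm tall at its -y end. Origin: centre of the base's underside; z up. An aluminium carriage, 150 x 124 mm, top at z 60 mm, slides on rods +-25 mm along the shaker's y and stays where it last stopped. ITS POSITION IS NOT MEASURED: feel or see it (8 N moves it). It carries pocket, posts and lever.
- pocket_mid (a point): Where the middle of the yellow pocket's floor is WHEN the carriage is at mid travel; fixed to the base, so the real pocket is up to 25 mm from here along the shaker's y. Axes as the shaker's. Pocket inside 114 (x) x 60 (y) mm, 35 mm deep, walls 6 mm thick, rim 35 mm above this point. A loaded canister lies along the shaker's x, cap to -x.
- posts_mid (a point): Point midway between the tops of the carriage's two dark steel posts (16 x 16 mm, rising 96 mm from the carriage) WHEN the carriage is at mid travel (45 mm to shaker +x of pocket_mid). From here the lever's hinge post is 50 mm to shaker -y, the lever's rest post 50 mm to +y. The real posts shift with the carriage along y.
- hinge_mid (a point): Lever's hinge axis at the height of the bar's underside, WHEN the carriage is at mid travel; the real one shifts with the carriage along the shaker's y. The bar is red, 16 mm wide, 10 mm thick, 3.5 mm above a seated canister (a proud one blocks it). On it, 100 mm from the axis, stands a black round knob 22 mm across, 10 to 40 mm above this height.
- locklever (a joint): Angle of the red locking lever, rad. It swings level about the vertical hinge axis. 0 = shut, at its hard stop: it points to the shaker's +y, across the canister's top and over the rest post. Positive = open: at 1.57 it points to the shaker's +x; at most 1.8. It stays where it is left; about 2 N at the knob moves it.
- tape: Roll of cream masking tape lying flat, 100 mm across, 36 mm tall. Origin: centre of its underside.
- jar: Small orange paint jar with yellow cap, 52 mm across, 55 mm tall. Origin: centre of its underside.
- bottle: White paint bottle with red cap, 68 mm across, 170 mm tall. Origin: centre of its underside.
- cup: Green plastic cup, 76 mm across, 95 mm tall. Origin: centre of its underside.
- brush: Brush 200 mm long lying on the table. Origin: middle of its underside.
- spreader: Spatula 280 mm long lying on the table. Origin: middle of its underside.

How it is judged:
By the outcome, as a careful person would: the job done as asked, in the order asked, and still so for the second after the job is handed in, with the robot touching nothing.
It also fails if it takes over 72 s, if anything falls off the work surface, if the arm or the gripper's body presses on something with over 40 N, if the wrist force passes 120 N, or if a joint passes its speed limit or range.

## Robot

A 7-joint arm with a two-finger parallel gripper is mounted at the origin on the work surface. World frame = base frame: x ahead of the robot, y to its left, z up, the work surface at z = 0. Lengths are in m, angles in rad, forces in N, time in s.
With the tool pointing down it reaches from about 0.425 to 0.875 m from the base axis. Payload 8.4 kg.
Tool frame: the origin (TCP) lies on the centre line of the jaws, within the pads' length; the fingertips stand 17 mm ahead of it and the grasp point (between the pads) lies 2 mm behind it (r.nose_length is the distance from the TCP to the fingertips, in m); z points along the fingers, y is the line along which they close (so a half turn about z gives the same grasp; the last joint's range is limited). The gripper opens to 87 mm and grips with 3 to 60 N. Pads are 19 mm wide; open, the fingers measure 117 mm over their backs; the gripper's body (75 mm by 190 mm) begins 51 mm behind the grasp point.
Start: joints at [1.243, 0.333, 0.04, 1.465, -0.013, 1.343, -0.059], TCP at [0.147, -0.633, 0.24] pointing down, gripper open.
Joint ranges: [-2.58, 2.58], [-0.38, 2.09], [-1.3, 1.39], [0.25, 2.4], [-1.5, 4.64], [0.08, 2.09], [-2.65, 2.65]. Speed limits (rad/s): [2.22, 2.22, 2.79, 2.79, 3.14, 3.14, 3.14].

## Interface

Orientations are given as a unit quaternion [w, x, y, z].
In Python, from bench import r, eyes, order gives the robot as it stands.
- The arm moves only by the tool arm_command, never from a script. Its argument "series" is one flat list of numbers, 5 for each row, row after row: the shift along the world's x, y, z in m, then the turn about the world's z in rad, then the opening, from 0 (shut) to 1 (fully open). A call has 1 to 10 rows; each row shifts and turns the commanded pose from where the row before left it; what a row does not reach is not made up. A row lasts 1/12 s, in which the tool goes at most 41.7 mm and 7.16 degrees, less where a joint would pass 70% of its speed; a pose out of reach is approached as far as the arm can. A call with a gripper value outside its range is refused whole. The fingers move at their own pace and stop on an object; "newtons" is the grip in N (left out, the last holds). Time passes only in rows, so rows that do not move let the fingers close. It gives the time, the measured TCP pose, the force, the opening and the grip force at its end, in the units of the state.
- r.state(): the state, without advancing time (a new reading comes with each control period).
- eyes.grab_frame(name): name is "side" or "top"; returns (picture, depth): 420x560x3 uint8, blue, green, red; 420x560 float32, m along the optical axis (not along the pixel's ray), 0 where there is no reading.
- eyes.camera_info(name): a dict with "mtx" (3x3 intrinsics, pixels), "world_to_cam" (4x4, takes a point from world to camera coordinates). Camera axes: x right, y down, z forward; pixel columns grow to the right and rows downward; lengths in m; the calibration is good to about 2 mm. A picture is of the moment at which its call begins. camera_info takes no time and is no camera call.
- order.finish_job(): hands the job in; it is judged then, once.
The state is a dict: "t": time; "qpos": joint angles; "qd": joint speeds; "effort": joint torques, N m; "position": TCP position; "tool_rot": TCP orientation; "ft_force": force on the tool from outside, world axes, zero at the start; "wrist_torque": the same for the moment, N m; "gripper_width": finger opening in m; "grasp_force": force on a finger pad.
Only numpy, scipy, OpenCV 4.12 (cv2) and the standard library are available. Lean on these libraries where they do the work, as an engineer would, in place of code of your own. Each camera call takes 0.05 s, during which the arm holds its last target. There are 200 camera calls.

## Working session

There is one attempt and no reset: what is moved stays moved. The work goes in short steps, Python scripts to look and compute and a tool call to move; the robot and the scene stay as the last step left them, time stands still between calls to the robot, and variables do not carry over. Pictures are saved under pics/ and viewed, at most 10 in all, crops included, and the job is handed in when it is done.

Besides the shell and the picture viewer there is one more tool, called as name(argument=value, ...), one argument or row to a line, values as JSON. arm_command: Moves the arm, as the interface text tells. Its arguments: {"type":"object","properties":{"series":{"type":"array","items":{"type":"number"}},"newtons":{"type":"number"}},"required":["series"]}

```bash
mkdir -p pics; cat > h.py <<'E'
import numpy as np, cv2
from bench import r, eyes, order
def grab(n,tag):
    p,d=eyes.grab_frame(n); np.savez(f'{tag}.npz',p=p,d=d); cv2.imwrite(f'pics/{tag}.png',p); return p,d
def world(n,d,uv):
    c=eyes.camera_info(n); K=c['mtx']; T=np.linalg.inv(c['world_to_cam'])
    out=[]
    for u,v in uv:
        z=np.median(d[v-1:v+2,u-1:u+2]); out.append((T@np.r_[np.linalg.inv(K)@[u,v,1]*z,1])[:3])
    return np.array(out)
def cloud(n,d):
    c=eyes.camera_info(n); K=c['mtx']; T=np.linalg.inv(c['world_to_cam'])
    v,u=np.indices(d.shape); P=np.stack([u,v,np.ones_like(u)],-1)@np.linalg.inv(K).T*d[...,None]
    return P@T[:3,:3].T+T[:3,3]
def onplane(n,uv,z):
    c=eyes.camera_info(n); K=c['mtx']; T=np.linalg.inv(c['world_to_cam'])
    out=[]
    for u,v in uv:
        ray=T[:3,:3]@np.linalg.inv(K)@[u,v,1]; o=T[:3,3]; out.append(o+ray*(z-o[2])/ray[2])
    return np.array(out)
E
python3 - <<'E'
from h import *
for n in('top','side'):
    p,d=grab(n,n+'0'); c=eyes.camera_info(n); print(n,np.linalg.inv(c['world_to_cam']).round(3))
print(r.state())
E
```

```text
top [[-0.029 -0.994  0.105  0.438]
 [-1.     0.029  0.004  0.044]
 [-0.007 -0.105 -0.994  1.218]
 [ 0.     0.     0.     1.   ]]
side [[-0.755 -0.435  0.49  -0.118]
 [-0.655  0.519 -0.549  0.772]
 [-0.016 -0.736 -0.677  1.004]
 [ 0.     0.     0.     1.   ]]
{'t': 0.1, 'qpos': array([ 1.2427904 ,  0.33384401,  0.03984315,  1.46616604, -0.01340159,
        1.34330491, -0.05848335]), 'qd': array([-1.81900131e-03, -2.98655361e-04, -9.44462481e-05, -3.01695026e-03,
        9.13595742e-04, -7.83539764e-04,  2.79904046e-03]), 'effort': array([ 4.54915222e-03, -6.57811403e+01,  1.34029761e+00, -4.04709542e+01,
       -5.96786267e-02,  4.10282111e-02,  7.77798937e-05]), 'position': array([ 0.14733523, -0.63267549,  0.23875356]), 'tool_rot': array([-7.17441853e-04,  9.93461173e-01,  1.14168149e-01, -1.25676896e-04]), 'ft_force': array([ 0.42928581, -0.32502193,  0.1004999 ]), 'wrist_torque': array([ 0.00572088,  0.02924597, -0.03399095]), 'grasp_force': 0.0, 'gripper_width': 0.08715275345793155}
```

View pics/top0.png

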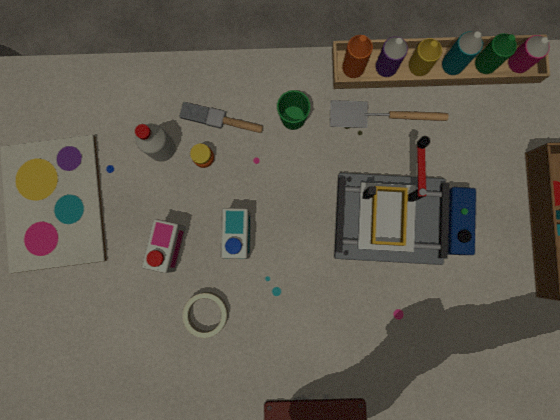

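View pics/side0.png

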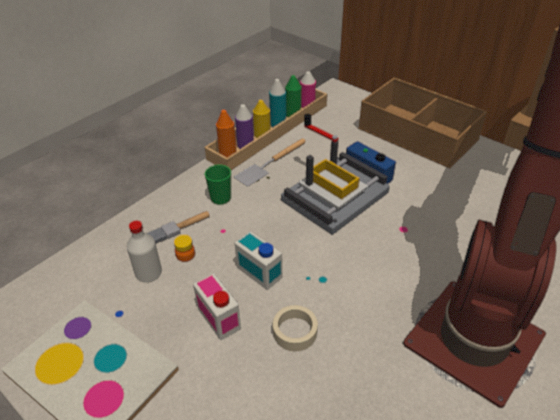

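The top view shows the pink canister at about (162,246) with its cap at the lower end (154,258), the shaker at (392,218) with its pocket at (388,216), and the lever open with its knob at (424,142). The side view agrees. Next I'll measure these.

```bash
cat > m.py <<'E'
from h import *
def rect(P):
    (c,s,a)=cv2.minAreaRect((P[:,:2]*1000).astype(np.float32)); return np.round(c,1),np.round(s,1),round(a,1)
f=np.load('top0.npz'); p,d=f['p'],f['d']; W=cloud('top',d); hsv=cv2.cvtColor(p,cv2.COLOR_BGR2HSV)
v,u=np.indices(d.shape)
def box(u0,u1,v0,v1): return (u>=u0)&(u<u1)&(v>=v0)&(v<v1)
b=box(135,195,205,285); Z=W[...,2]
print('can top',rect(W[b&(Z>.085)&(Z<.102)]), np.median(Z[b&(Z>.085)&(Z<.1)]))
red=b&(hsv[...,1]>150)&((hsv[...,0]<8)|(hsv[...,0]>174))&(Z>.1); print('cap',rect(W[red]),np.median(Z[red]))
b=box(360,420,175,255); yel=b&(hsv[...,0]>18)&(hsv[...,0]<35)&(hsv[...,1]>120)&(hsv[...,2]>60)
print('pocket yel Zs',np.percentile(Z[yel],[5,25,50,75,95]).round(4)); 
print('rim',rect(W[yel&(Z>.085)]))
b=box(325,480,165,270); print('base z .02-.045',rect(W[b&(Z>.015)&(Z<.05)]))
bl=b&(hsv[...,0]>100)&(hsv[...,0]<125)&(hsv[...,1]>130)&(Z>.06);print('blue',rect(W[bl]),np.median(Z[bl]))
b=box(355,435,130,205); print('posts',[ (round(float(x),4),round(float(y),4),round(float(z),4)) for x,y,z in W[b&(Z>.14)][::12]])
kn=box(412,435,133,152)&(Z>.165); print('knob',rect(W[kn]),np.percentile(Z[kn],[5,50,95]))
red=box(410,432,135,200)&(hsv[...,1]>150)&((hsv[...,0]<8)|(hsv[...,0]>174))&(Z>.1);print('bar',rect(W[red]),np.median(Z[red]))
c=cv2.resize(p[125:275,325:485],None,fx=5,fy=4*1.25//1,interpolation=cv2.INTER_CUBIC) 
c=cv2.resize(p[150:270,325:485],None,fx=5,fy=5,interpolation=cv2.INTER_CUBIC); cv2.imwrite('pics/crop1.png',c)
for n,bb in dict(teal=box(210,260,195,270),bottle=box(130,172,118,160)).items(): print(n,rect(W[bb&(Z>.06)]))
E
python3 m.py
```

```text
can top (array([470., 327.]), array([ 58.1, 110.3]), 76.8) 0.09630753837160944
cap (array([448.8, 197.5]), array([ 33.7, 305.8]), 2.4) 0.11473717102780401
pocket yel Zs [0.0784 0.0919 0.0955 0.0975 0.1003]
rim (array([514.5, -85.1]), array([133.8, 268.4]), 4.1)
base z .02-.045 (array([ 519.2, -198.5]), array([269.6, 200.3]), 85.1)
blue (array([ 509.4, -162.5]), array([410.7, 148.9]), 89.1) 0.07647480964780262
posts [(0.4383, 0.044, 1.2177), (0.6677, -0.2253, 0.2032), (0.6664, -0.2303, 0.1991), (0.6645, -0.2324, 0.1983), (0.6617, -0.2293, 0.2021), (0.6598, -0.2252, 0.202), (0.6593, -0.2227, 0.1958), (0.6615, -0.2214, 0.1768), (0.6554, -0.239, 0.2018), (0.6536, -0.2371, 0.2008), (0.6519, -0.2354, 0.1995), (0.4383, 0.044, 1.2177), (0.6524, -0.2268, 0.1695), (0.6498, -0.2324, 0.1712), (0.6474, -0.2382, 0.172), (0.6438, -0.226, 0.1709), (0.6414, -0.2319, 0.1715), (0.6397, -0.2365, 0.1689), (0.6351, -0.225, 0.1728), (0.6329, -0.2312, 0.1724), (0.6308, -0.2374, 0.1717), (0.6271, -0.2292, 0.1706), (0.6245, -0.2349, 0.172), (0.6216, -0.2236, 0.1672), (0.6192, -0.2315, 0.1679), (0.616, -0.2361
[... 422 characters left out ...]
 0.1456), (0.5715, -0.2265, 0.1689), (0.5734, -0.132, 0.1597), (0.5735, -0.1217, 0.1458), (0.5674, -0.2243, 0.1687), (0.5697, -0.1302, 0.157), (0.5646, -0.2311, 0.1733), (0.5665, -0.222, 0.1442), (0.5657, -0.1216, 0.1577), (0.5606, -0.2226, 0.1739), (0.5634, -0.1277, 0.1581), (0.5584, -0.2285, 0.1743), (0.5592, -0.2196, 0.1525), (0.5581, -0.2216, 0.144), (0.5556, -0.2206, 0.1474), (0.5541, -0.2284, 0.1407)]
knob (array([ 658.2, -231.7]), array([21.1, 25.6]), 84.5) [0.16849647 0.1972729  0.20229085]
bar (array([ 519.8, -122.6]), array([ 88.9, 360.1]), 39.9) 0.16967660356228098
teal (array([491.9, 117.8]), array([149.2, 109.6]), 89.1)
bottle (array([570.6, 215.9]), array([428.6,  66.7]), 43.6)
```

View pics/crop1.png

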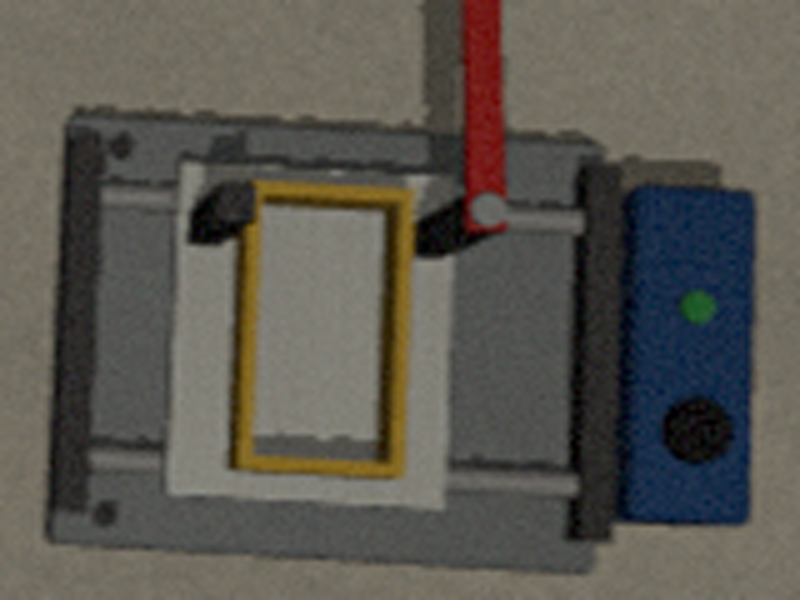

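```bash
sed -i 's/^v,u=/W[d==0]=np.nan;v,u=/' m.py; sed -i '/posts/d' m.py; cat >> m.py <<'E'
print('rim outer corners (crop TL,TR,BR,BL)'); C=np.array([(250,181),(413,187),(402,477),(232,469)])/5+[325,150]-.4
Q=onplane('top',C,.095)[:,:2]; print((Q*1000).round(1)); ctr=Q.mean(0); print('ctr',(ctr*1e3).round(1)); e=Q[0]+Q[1]-Q[2]-Q[3]; e2=Q[0]+Q[3]-Q[1]-Q[2]
print('yaw x,y deg',np.degrees(np.arctan2(e[1],e[0])),np.degrees(np.arctan2(-e2[0],e2[1])), np.linalg.norm(e)/2,np.linalg.norm(e2)/2)
b=box(355,420,175,260); yl=b&(hsv[...,0]>18)&(hsv[...,0]<35)&(hsv[...,1]>120)
uv=np.argwhere(yl)[:,::-1]; print('rim mask on plane', rect(onplane('top',uv,.095)))
b=box(135,195,205,285); ok=np.isfinite(Z)
uv=np.argwhere(b&ok&(Z>.089))[:,::-1]
hinge=onplane('top',[(488/5+325-.4,210/5+150-.4)],.17); print('hinge pin',hinge.round(4))
E
python3 m.py
python3 - <<'E'
import cv2;p=cv2.imread('pics/top0.png');cv2.imwrite('pics/crop2.png',cv2.resize(p[200:290,125:245],None,fx=6.6,fy=6.6,interpolation=cv2.INTER_CUBIC))
E
```

```text
can top (array([470., 327.]), array([ 58.1, 110.3]), 76.8) 0.09630753837160944
cap (array([442.9, 333.8]), array([32.3, 34.4]), 14.3) 0.11469641841766154
pocket yel Zs [nan nan nan nan nan]
rim (array([ 521.7, -170.5]), array([ 79.9, 126.5]), 84.4)
base z .02-.045 (array([ 519.2, -198.5]), array([269.6, 200.3]), 85.1)
blue (array([ 512.6, -241.1]), array([247.7, 148.2]), 86.2) 0.07646360250670892
knob (array([ 658.2, -231.7]), array([21.1, 25.6]), 84.5) [0.16849647 0.1972729  0.20229085]
bar (array([ 610.2, -229.1]), array([ 15.3, 112.9]), 88.6) 0.16967512740772794
teal (array([492.7, 164.2]), array([ 57.1, 109.1]), 88.4)
bottle (array([703.2, 341.2]), array([60.4, 67.1]), 49.8)
rim outer corners (crop TL,TR,BR,BL)
[[ 586.5 -144.3]
 [ 581.7 -215.4]
 [ 455.5 -203.9]
 [ 461.  -130.7]]
ctr [ 521.2 -173.6]
yaw x,y deg -5.709401381534559 -4.104233449132192 0.12649305227132557 0.07238924984696776
rim mask on plane (array([ 521.1, -172.2]), array([111. , 127.1]), 85.1)
hinge pin [[ 0.5618 -0.2281  0.17  ]]
```

View pics/crop2.png

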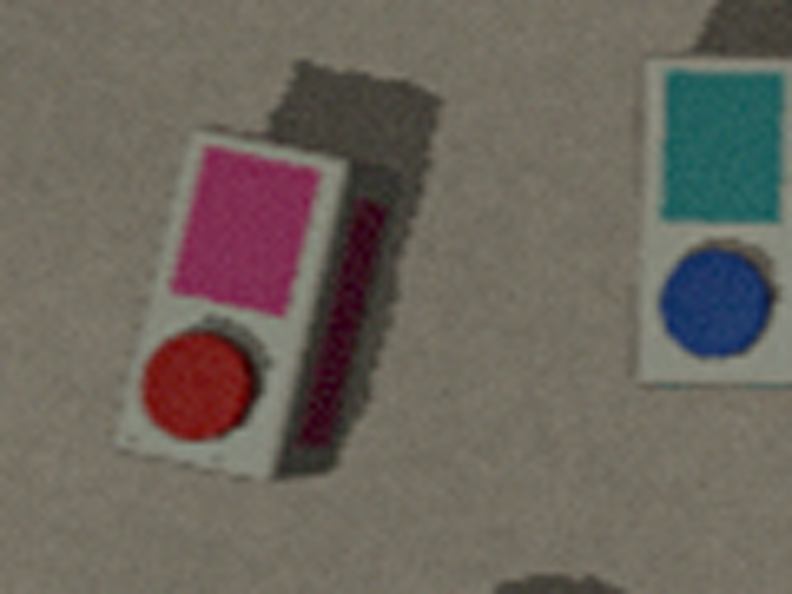

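arm_command(
  series=[0.03,0.021,0.006,0.089,1,0.03,0.021,0.006,0.089,1,0.03,0.021,0.006,0.089,1,0.03,0.021,0.006,0.089,1,0.03,0.021,0.006,0.089,1,0.03,0.021,0.006,0.089,1,0.03,0.021,0.006,0.089,1,0.03,0.021,0.006,0.089,1,0.03,0.021,0.006,0.089,1,0.03,0.021,0.006,0.089,1],
)

```text
t: 0.93
position: [0.4485, -0.4217, 0.2996]
tool_rot: [-0.0, 0.846, 0.532, -0.0]
ft_force: [-0.1, -0.9, 0.3]
gripper_width: 0.0868
grasp_force: 0.0
```

arm_command(
  series=[0.015,0.032,0,0.089,1,0.015,0.032,0,0.089,1,0.015,0.032,0,0.089,1,0.015,0.032,0,0.089,1,0.015,0.032,0,0.089,1,0.015,0.032,0,0.089,1,0.015,0.032,0,0.089,1,0.015,0.032,0,0.089,1,0.015,0.032,0,0.089,1,0.015,0.032,0,0.089,1],
)

```text
t: 1.77
position: [0.5977, -0.1015, 0.2993]
tool_rot: [-0.0, 0.535, 0.845, -0.0]
ft_force: [0.8, -0.3, -0.8]
gripper_width: 0.0868
grasp_force: 0.0
```

arm_command(
  series=[-0.004,0.03,0,0.089,1,-0.004,0.03,0,0.089,1,-0.004,0.03,0,0.089,1,-0.004,0.03,0,0.089,1,-0.004,0.03,0,0.089,1,-0.004,0.03,0,0.089,1,-0.004,0.03,0,0.089,1,-0.004,0.03,0,0.089,1,-0.004,0.03,0,0.089,1,-0.004,0.03,0,0.089,1],
)

```text
t: 2.6
position: [0.5569, 0.1982, 0.2993]
tool_rot: [-0.0, 0.119, 0.993, -0.0]
ft_force: [-0.0, 0.5, -0.4]
gripper_width: 0.0874
grasp_force: 0.0
```

arm_command(
  series=[-0.0174,0.0258,0,0,1,-0.0174,0.0258,0,0,1,-0.0174,0.0258,0,0,1,-0.0174,0.0258,0,0,1,-0.0174,0.0258,0,0,1,0,0,-0.035,0,1,0,0,-0.035,0,1,0,0,-0.035,0,1,0,0,-0.025,0,1,0,0,0,0,1],
)

```text
t: 3.43
position: [0.4681, 0.3236, 0.1642]
tool_rot: [-0.003, 0.121, 0.993, -0.003]
ft_force: [-0.3, -1.3, -0.4]
gripper_width: 0.0868
grasp_force: 0.0
```

```bash
python3 - <<'E'
from h import *
print(r.state()['position'],r.state()['qpos'].round(2))
p,d=grab('side','s1'); cv2.imwrite('pics/s1c.png',cv2.resize(p[180:360,120:360],None,fx=3.3,fy=3.3,interpolation=cv2.INTER_CUBIC))
E
```

```text
[0.46809245 0.32361842 0.16417311] [ 0.05  0.35 -0.88  1.72  0.29  1.21  0.42]
```

View pics/s1c.png

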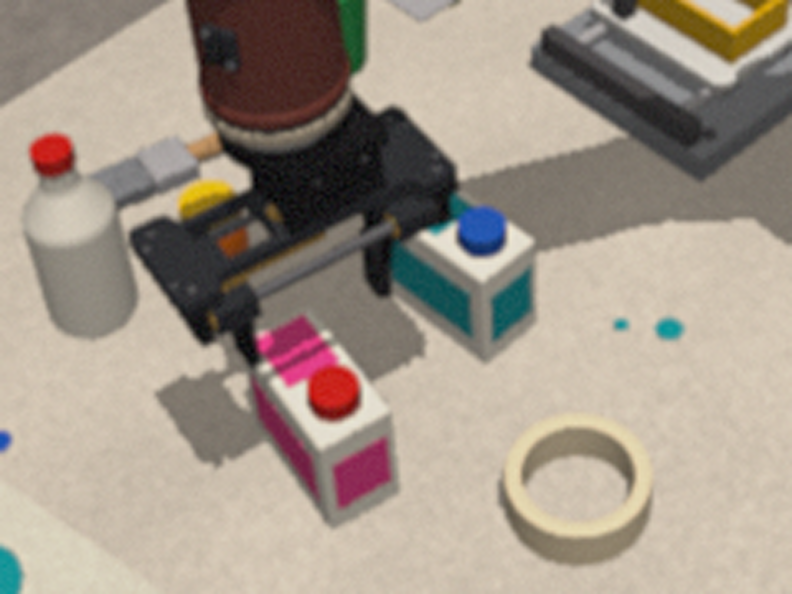

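The side view shows the jaws straddling the pink canister in their closing direction, clear of the teal one and the bottle. Next I'll descend and grip.

arm_command(
  series=[0.001,0.0015,-0.023,0,1,0.001,0.0015,-0.023,0,1,0,0,-0.023,0,1,0,0,-0.022,0,1,0,0,0,0,1,0,0,0,0,1],
)

```text
t: 3.98
position: [0.4728, 0.3293, 0.0798]
tool_rot: [-0.0, 0.121, 0.993, 0.0]
ft_force: [-0.0, -0.1, 1.1]
gripper_width: 0.0871
grasp_force: 0.0
```

arm_command(
  series=[0,0,0,0,0.5,0,0,0,0,0.5,0,0,0,0,0.5,0,0,0,0,0.5,0,0,0,0,0.5,0,0,0,0,0.5,0,0,0,0,0.5,0,0,0,0,0.5,0,0,0,0,0.5],
  newtons=40,
)

```text
t: 4.73
position: [0.4725, 0.3287, 0.0789]
tool_rot: [0.0, 0.121, 0.993, -0.0]
ft_force: [-1.3, -2.9, 6.1]
gripper_width: 0.0559
grasp_force: 39.9
```

arm_command(
  series=[0,0,0.01,0,0.5,0,0,0.02,0,0.5,0,0,0.03,0,0.5,0,0,0.03,0,0.5,0,0,0.03,0,0.5,0,0,0.03,0,0.5,0,0,0.03,0,0.5,0,0,0.02,0,0.5,0,0,0,0,0.5],
)

```text
t: 5.48
position: [0.4731, 0.3305, 0.283]
tool_rot: [0.002, 0.121, 0.993, 0.002]
ft_force: [0.6, 1.3, -4.6]
gripper_width: 0.0557
grasp_force: 39.9
```

arm_command(
  series=[0.003,-0.015,0,0.015,0.5,0.003,-0.03,0,0.015,0.5,0.003,-0.035,0,0.015,0.5,0.003,-0.035,0,0.015,0.5,0.003,-0.035,0,0.015,0.5,0.003,-0.035,0,0.015,0.5,0.003,-0.035,0,0.015,0.5,0.003,-0.035,0,0.015,0.5,0.003,-0.035,0,0.015,0.5,0.003,-0.035,0,0.015,0.5],
)

```text
t: 6.32
position: [0.5013, 0.0023, 0.277]
tool_rot: [-0.001, 0.046, 0.999, -0.0]
ft_force: [0.8, -0.1, -3.9]
gripper_width: 0.0559
grasp_force: 39.9
```

arm_command(
  series=[0.003,-0.035,0,0.004,0.5,0.003,-0.035,0,0,0.5,0.003,-0.035,0,0,0.5,0.003,-0.03,0,0,0.5,0.003,-0.025,0,0,0.5,0.003,-0.015,0,0,0.5,0,0,0,0,0.5,0,0,0,0,0.5],
)

```text
t: 6.98
position: [0.52, -0.1708, 0.2772]
tool_rot: [-0.001, 0.045, 0.999, 0.001]
ft_force: [1.1, 0.7, -4.7]
gripper_width: 0.0558
grasp_force: 39.9
```

```bash
cat > m2.py <<'E'
from h import *
s=r.state(); print(s['position'].round(4),s['tool_rot'].round(3),s['qpos'].round(2),s['ft_force'].round(1))
p,d=grab('top','t2'); grab('side','s2')
a=cv2.resize(p[150:270,325:485],None,fx=5,fy=5,interpolation=cv2.INTER_CUBIC); cv2.imwrite('pics/t2c.png',a)
p=cv2.imread('pics/s2.png'); cv2.imwrite('pics/s2c.png',cv2.resize(p[60:240,250:490],None,fx=3.3,fy=3.3,interpolation=cv2.INTER_CUBIC))
E
python3 m2.py
```

```text
[ 0.52   -0.1708  0.2772] [-0.001  0.045  0.999  0.001] [ 0.76  0.15 -0.58  1.63  0.08  1.38  1.65] [ 1.1  0.7 -4.7]
```

View pics/s2c.png

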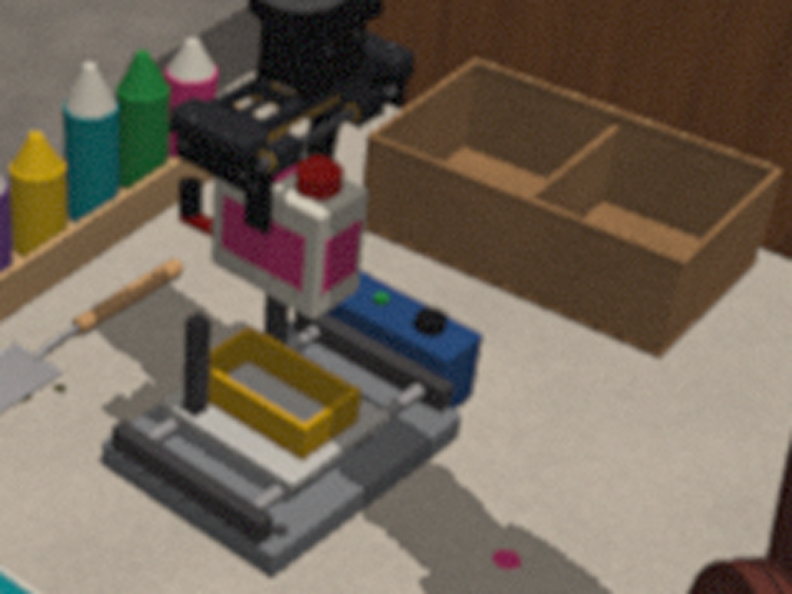

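The canister hangs upright above the pocket with its cap at the -x end. I'll compare its faces with the pocket's outer walls in the side camera's depth, since both share the same calibration error.

```bash
cat > m3.py <<'E'
from h import *
f=np.load('s2.npz'); p,d=f['p'],f['d']; W=cloud('side',d); W[d==0]=np.nan
hsv=cv2.cvtColor(p,cv2.COLOR_BGR2HSV); Z=W[...,2]
v,u=np.indices(d.shape)
yaw=np.radians(-5.0); ex=np.array([np.cos(yaw),np.sin(yaw)]); ey=np.array([-ex[1],ex[0]])
c0=np.array([.5215,-.1735])
R=(W[...,:2]-c0); X=R@ex*1e3; Y=R@ey*1e3
def face(mask,A,B,lo,hi,name):
    # A = normal coordinate, B = tangential; robust
    m=mask&(A>lo)&(A<hi); a,b,z=A[m],B[m],Z[m]
    for _ in range(6):
        G=np.c_[np.ones(len(a)),b-b.mean()]; s=np.linalg.lstsq(G,a,rcond=None)[0]; k=abs(a-G@s)<2.5*max(1,1.48*np.median(abs(a-G@s))); a,b,z=a[k],b[k],z[k]
    print(name,'at',(s[0]-s[1]*b.mean()).round(2),'tilt deg',np.degrees(np.arctan(s[1])).round(2),'n',len(a),'b',np.percentile(b,[1,99]).round(1),'z',np.percentile(z,[1,99]).round(3))
reg=(u>300)&(u<375)&(v>95)&(v<160)&(Z>.20)&(Z<.285)
face(reg&(Z<.25),X,Y,-70,-47,'can -x');  face(reg,Y,X,18,36,'can +y')
yel=(hsv[...,0]>17)&(hsv[...,0]<35)&(hsv[...,1]>110)&(u>300)&(u<372)&(v>150)&(v<205)
face(yel&(Z<.093)&(Z>.062),X,Y,-70,-58,'pk -x out'); face(yel&(Z<.093)&(Z>.062),Y,X,30,42,'pk +y out')
face(yel&(Z<.092)&(Z>.062),X,Y,48,62,'pk +x in'); face(yel&(Z<.092)&(Z>.062),Y,X,-36,-24,'pk -y in')
print('can bottom z', np.nanmin(Z[reg]))
E
python3 m3.py
```

```text
can -x at -59.5 tilt deg 3.32 n 239 b [-23.1  32.9] z [0.201 0.249]
can +y at 30.06 tilt deg -0.46 n 803 b [-60.   47.5] z [0.202 0.284]
pk -x out at -63.84 tilt deg 0.22 n 139 b [-34.3  36.2] z [0.063 0.092]
pk +y out at 33.53 tilt deg -0.4 n 259 b [-65.1  40.8] z [0.063 0.093]
pk +x in at 56.09 tilt deg 3.65 n 101 b [-34.6  13. ] z [0.063 0.092]
pk -y in at -32.03 tilt deg -0.06 n 247 b [-65.4  57.1] z [0.062 0.092]
can bottom z 0.2001001443821545
```

arm_command(
  series=[0.0015,-0.002,-0.01,0,0.5,0.0016,-0.0027,-0.02,0,0.5,0,0,-0.02,0,0.5,0,0,-0.02,0,0.5,0,0,-0.015,0,0.5,0,0,0,0,0.5,0,0,0,0,0.5,0,0,0,0,0.5],
)

```text
t: 7.75
position: [0.5241, -0.1752, 0.1944]
tool_rot: [0.001, 0.044, 0.999, -0.0]
ft_force: [0.1, 0.7, -4.7]
gripper_width: 0.0554
grasp_force: 39.9
```

```bash
cat > m4.py <<'E'
import re
s=open('m3.py').read().split("reg=")[0].replace("f=np.load('s2.npz'); p,d=f['p'],f['d']","""
g=[eyes.grab_frame('side') for _ in range(6)]; p=np.median([a for a,_ in g],0).astype(np.uint8); ds=np.array([b for _,b in g]); ds[ds==0]=np.nan; d=np.nan_to_num(np.nanmedian(ds,0)); cv2.imwrite('pics/s3.png',p)
S=r.state(); print(S['position'].round(4),S['tool_rot'].round(4),S['ft_force'].round(1))""")
exec(s)
T=S['position'][:2]-c0; print('tcp XY',(T@ex*1e3).round(1),(T@ey*1e3).round(1))
base=S['position'][2]-.079
reg=(u>290)&(u<385)&(v>95)&(v<215)&(Z>base+.008)&(Z<base+.06)&~((hsv[...,0]>17)&(hsv[...,0]<35)&(hsv[...,1]>110))
face(reg&(abs(Y)<22),X,Y,-66,-50,'can -x');  face(reg&(abs(X)<48)&(abs(X)>14),Y,X,20,36,'can +y')
yel=(hsv[...,0]>17)&(hsv[...,0]<35)&(hsv[...,1]>110)&(u>300)&(u<372)&(v>150)&(v<205)&(Z<.092)&(Z>.064)
face(yel&(abs(Y)<26),X,Y,-70,-58,'pk -x out'); face(yel&(abs(X)<54),Y,X,28,42,'pk +y out')
face(yel&(abs(X)<50),Y,X,-36,-24,'pk -y in')
E
python3 m4.py
```

```text
[ 0.5238 -0.1758  0.1942] [ 5.00e-04  4.44e-02  9.99e-01 -3.00e-04] [-0.5 -0.3 -5.1]
tcp XY 2.5 -2.1
can -x at -55.43 tilt deg 0.76 n 160 b [-21.4  21. ] z [0.124 0.174]
can +y at 24.46 tilt deg -0.22 n 298 b [-47.6  47. ] z [0.123 0.175]
pk -x out at -64.01 tilt deg 0.27 n 93 b [-25.   25.7] z [0.065 0.092]
pk +y out at 33.63 tilt deg 0.06 n 208 b [-52.8  40.6] z [0.064 0.091]
pk -y in at -31.76 tilt deg 0.79 n 42 b [-49.4 -21.2] z [0.064 0.09 ]<string>:3: RuntimeWarning: All-NaN slice encountered
```

arm_command(
  series=[-0.0004,0.001,-0.005,0,0.5,0,0,-0.008,0,0.5,0,0,-0.006,0,0.5,0,0,-0.004,0,0.5,0,0,0,0,0.5,0,0,0,0,0.5],
)

```text
t: 8.55
position: [0.5229, -0.1747, 0.1701]
tool_rot: [-0.0, 0.044, 0.999, 0.0]
ft_force: [0.5, 0.2, -5.1]
gripper_width: 0.0557
grasp_force: 39.9
```

arm_command(
  series=[0,0,-0.003,0,0.5,0,0,-0.003,0,0.5,0,0,-0.003,0,0.5,0,0,0,0,0.5],
)

```text
t: 8.88
position: [0.5228, -0.1747, 0.1608]
tool_rot: [-0.0, 0.044, 0.999, 0.0]
ft_force: [-0.5, -0.7, -5.0]
gripper_width: 0.0558
grasp_force: 39.9
```

In cleanly, with no contact force. I'll continue down towards the floor (TCP z about 0.139).

arm_command(
  series=[0,0,-0.005,0,0.5,0,0,-0.005,0,0.5,0,0,-0.005,0,0.5,0,0,-0.003,0,0.5,0,0,0,0,0.5],
)

```text
t: 9.3
position: [0.5226, -0.1746, 0.1425]
tool_rot: [-0.001, 0.044, 0.999, 0.0]
ft_force: [-0.2, 0.3, -3.5]
gripper_width: 0.0556
grasp_force: 39.9
```

arm_command(
  series=[0,0,-0.001,0,0.5,0,0,-0.001,0,0.5,0,0,-0.001,0,0.5,0,0,0,0,0.5,0,0,0,0,0.5],
)

```text
t: 9.72
position: [0.5231, -0.1748, 0.1406]
tool_rot: [0.0, 0.044, 0.999, -0.0]
ft_force: [0.8, 0.3, -4.8]
gripper_width: 0.0559
grasp_force: 39.9
```

arm_command(
  series=[0,0,-0.001,0,0.5,0,0,-0.001,0,0.5,0,0,0,0,0.5,0,0,0,0,0.5],
)

```text
t: 10.05
position: [0.5233, -0.1748, 0.1389]
tool_rot: [0.0, 0.044, 0.999, -0.0]
ft_force: [-1.1, -0.8, -0.6]
gripper_width: 0.0556
grasp_force: 39.9
```

arm_command(
  series=[0,0,-0.001,0,0.5,0,0,0,0,0.5,0,0,0,0,0.5],
)

```text
t: 10.3
position: [0.5233, -0.1748, 0.1388]
tool_rot: [0.0, 0.044, 0.999, -0.0]
ft_force: [-6.3, 0.6, 10.1]
gripper_width: 0.0557
grasp_force: 39.9
```

arm_command(
  series=[0,0,0.0008,0,0.5,0,0,0,0,0.75,0,0,0,0,1,0,0,0,0,1,0,0,0,0,1,0,0,0,0,1],
)

```text
t: 10.8
position: [0.5232, -0.1747, 0.1383]
tool_rot: [0.0, 0.044, 0.999, -0.0]
ft_force: [-0.3, -0.4, 0.9]
gripper_width: 0.0813
grasp_force: 0.0
```

arm_command(
  series=[0,0,0.01,0,1,0,0,0.02,0,1,0,0,0.03,0,1,0,0,0.035,0,1,0,0,0.035,0,1,0,0.035,0.02,0,1,-0.01,0.035,0,0,1,-0.01,0.035,0,0,1,0,0.035,0,0,1,0,0,0,0,1],
)

```text
t: 11.63
position: [0.5028, -0.0267, 0.2901]
tool_rot: [0.001, 0.04, 0.999, 0.0]
ft_force: [0.8, 1.2, -0.1]
gripper_width: 0.0869
grasp_force: 0.0
```

```bash
cat > m5.py <<'E'
from h import *
s=r.state(); print(s['position'].round(4),s['tool_rot'].round(3),s['qpos'].round(2))
p,d=grab('top','t4'); W=cloud('top',d); W[d==0]=np.nan; Z=W[...,2]
hsv=cv2.cvtColor(p,cv2.COLOR_BGR2HSV); v,u=np.indices(d.shape)
q,_=grab('side','s4')
cv2.imwrite('pics/v4.png',np.hstack([cv2.resize(p[125:265,345:445],(428,600),interpolation=cv2.INTER_CUBIC),cv2.resize(q[90:230,290:377],(372,600),interpolation=cv2.INTER_CUBIC)]))
b=(u>360)&(u<425)&(v>180)&(v<260); m=b&(Z>.14)&(Z<.162)&(hsv[...,2]>60)
P=W[m]; A=np.c_[P[:,:2]-P[:,:2].mean(0),np.ones(len(P))]; print('plane',np.linalg.lstsq(A,P[:,2],rcond=None)[0].round(4),len(P))
kn=(u>405)&(u<440)&(v>130)&(v<155)&(Z>.185); print('knob',np.nanmean(W[kn],0).round(4),cv2.minAreaRect((W[kn][:,:2]*1e3).astype(np.float32)))
print('teal etc', cv2.minAreaRect((W[(u>205)&(u<265)&(v>190)&(v<275)&(Z>.06)][:,:2]*1e3).astype(np.float32)))
E
python3 m5.py
```

```text
[ 0.5028 -0.0267  0.2901] [0.001 0.04  0.999 0.   ] [ 0.64  0.05 -0.69  1.71  0.03  1.39  1.44]
plane [0.0111 0.0507 0.156 ] 105
knob [ 0.6602 -0.231   0.1982] ((660.7874145507812, -232.03611755371094), (20.1569881439209, 19.823535919189453), 86.55154418945312)
teal etc ((492.7862854003906, 164.37005615234375), (57.4803581237793, 109.37667846679688), 88.2228012084961)
```

View pics/v4.png

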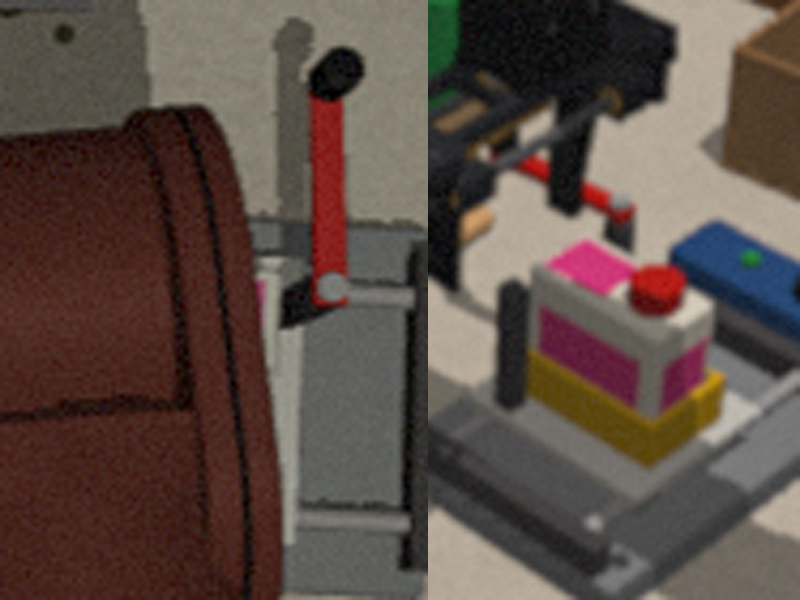

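The canister stands upright and level in the pocket, with its top at 0.156. The lever is at about 1.52 rad, its knob at (0.660, -0.2315). Next I'll move the closed fingers behind the knob.

arm_command(
  series=[0.0155,-0.025,0,-0.118,0.5,0.0155,-0.025,0,-0.118,0.3,0.0155,-0.025,0,-0.118,0,0.0155,-0.025,0,-0.118,0,0.0155,-0.025,0,-0.118,0,0.0155,-0.025,0,-0.118,0,0.0155,-0.025,0,-0.118,0,0.0155,-0.025,0,-0.118,0,0.0155,-0.025,0,-0.118,0,0.0155,-0.025,0,-0.118,0],
  newtons=20,
)

```text
t: 12.57
position: [0.658, -0.2882, 0.288]
tool_rot: [-0.0, 0.596, 0.803, -0.001]
ft_force: [0.2, -0.4, 0.4]
gripper_width: 0.0286
grasp_force: 0.0
```

arm_command(
  series=[0,0,0,-0.118,0,0,0,0,-0.118,0,0,0,0,-0.115,0,0,0,0,0,0,0,0,0,0,0],
)

```text
t: 12.98
position: [0.6576, -0.2861, 0.2881]
tool_rot: [-0.0, 0.723, 0.69, -0.0]
ft_force: [0.1, 0.2, -0.4]
gripper_width: 0.0017
grasp_force: 0.0
```

arm_command(
  series=[0,0,-0.02,0,0,0,0,-0.025,0,0,0,0,-0.025,0,0,0,0,-0.02,0,0,0,0,-0.006,0,0,0,0,0,0,0,0,0.008,0,0,0,0,0.008,0,0,0,0,0.006,0,0,0,0,0,0,0,0],
)

```text
t: 13.82
position: [0.6592, -0.2599, 0.194]
tool_rot: [0.001, 0.723, 0.691, 0.001]
ft_force: [0.3, 0.5, -0.1]
gripper_width: 0.0004
grasp_force: 0.0
```

```bash
python3 - <<'E'
from h import *
s=r.state(); print(s['position'].round(4),s['ft_force'].round(1),s['qpos'].round(2))
h=np.array([.562,-.2275]); t=s['position'][:2]-h
# incremental arc: 16 steps of rotation
print('polar',np.hypot(*t),np.degrees(np.arctan2(t[1],t[0])))
k=8; N=10
a=np.radians(5.0); pos=t.copy()
for i in range(20):
    c,si=np.cos(a),np.sin(a); n=np.array([c*pos[0]-si*pos[1],si*pos[0]+c*pos[1]]); print(i,(n-pos).round(4),(n+h).round(4)); pos=n
E
```

```text
[ 0.6592 -0.2599  0.194 ] [ 0.3  0.5 -0.1] [ 0.56  0.5  -0.36  1.34  0.17  1.32  0.15]
polar 0.10246291512464993 -18.44015993553789
0 [0.0025 0.0086] [ 0.6617 -0.2513]
1 [0.0017 0.0088] [ 0.6634 -0.2425]
2 [0.0009 0.0089] [ 0.6643 -0.2336]
3 [0.0001 0.0089] [ 0.6644 -0.2247]
4 [-0.0006  0.0089] [ 0.6638 -0.2158]
5 [-0.0014  0.0088] [ 0.6624 -0.207 ]
6 [-0.0022  0.0087] [ 0.6602 -0.1983]
7 [-0.0029  0.0084] [ 0.6573 -0.1898]
8 [-0.0036  0.0082] [ 0.6536 -0.1817]
9 [-0.0043  0.0078] [ 0.6493 -0.1739]
10 [-0.005   0.0074] [ 0.6443 -0.1665]
11 [-0.0056  0.0069] [ 0.6387 -0.1595]
12 [-0.0062  0.0064] [ 0.6325 -0.1531]
13 [-0.0068  0.0059] [ 0.6257 -0.1472]
14 [-0.0072  0.0052] [ 0.6185 -0.142 ]
15 [-0.0077  0.0046] [ 0.6108 -0.1374]
16 [-0.008   0.0039] [ 0.6028 -0.1335]
17 [-0.0083  0.0032] [ 0.5944 -0.1303]
18 [-0.0086  0.0025] [ 0.5858 -0.1278]
19 [-0.0088  0.0017] [ 0.577  -0.1261]
```

arm_command(
  series=[0.0025,0.0086,0,0.0873,0,0.0017,0.0088,0,0.0873,0,0.0009,0.0089,0,0.0873,0,0.0001,0.0089,0,0.0873,0,-0.0006,0.0089,0,0.0873,0,-0.0014,0.0088,0,0.0873,0,-0.0022,0.0087,0,0.0873,0,-0.0029,0.0084,0,0.0873,0,-0.0036,0.0082,0,0.0873,0,-0.0043,0.0078,0,0.0873,0],
)

```text
t: 14.65
position: [0.6494, -0.176, 0.1935]
tool_rot: [0.002, 0.362, 0.932, 0.0]
ft_force: [3.7, 0.4, -0.2]
gripper_width: 0.0005
grasp_force: 1.5
```

arm_command(
  series=[-0.005,0.0074,0,0.0873,0,-0.0056,0.0069,0,0.0873,0,-0.0062,0.0064,0,0.0873,0,-0.0068,0.0059,0,0.0873,0,-0.0072,0.0052,0,0.0873,0,0,0,0,0,0],
)

```text
t: 15.15
position: [0.6174, -0.1435, 0.1935]
tool_rot: [0.001, 0.151, 0.988, -0.0]
ft_force: [-0.3, 1.2, 0.8]
gripper_width: 0.0002
grasp_force: 0.0
```

```bash
python3 - <<'E'
from h import *
s=r.state(); print(s['position'].round(4),s['ft_force'].round(1),s['qpos'].round(2))
p,d=grab('top','t6'); q,_=grab('side','s6')
cv2.imwrite('pics/v6.png',np.hstack([cv2.resize(p[125:265,345:445],(428,600),interpolation=cv2.INTER_CUBIC),cv2.resize(q[90:230,290:377],(372,600),interpolation=cv2.INTER_CUBIC)]))
E
```

```text
[ 0.6174 -0.1435  0.1935] [-0.3  1.2  0.8] [ 0.65  0.4  -0.64  1.54  0.25  1.28  1.25]
```

View pics/v6.png

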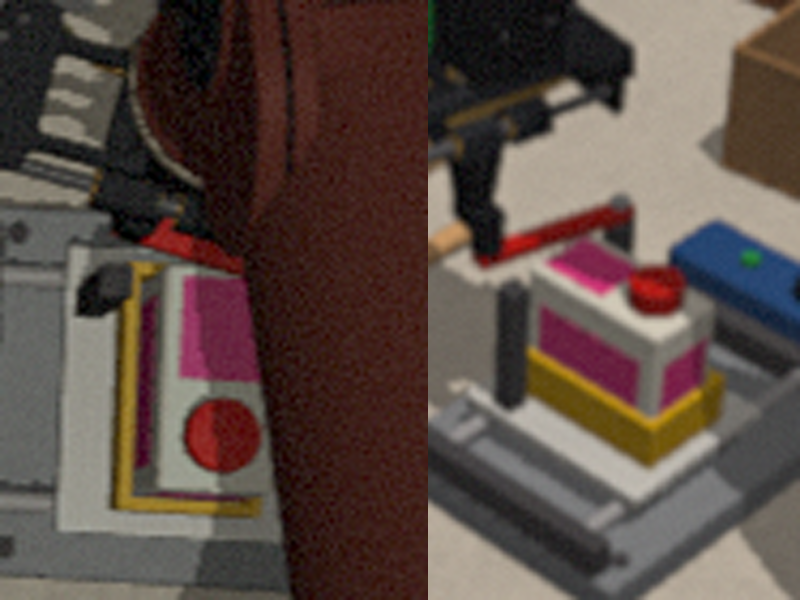

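The side view shows the lever following the fingers, about 20° short of shut. The canister and carriage haven't moved. I'll finish the swing in small steps.

arm_command(
  series=[-0.0077,0.0046,0,0.0873,0,-0.008,0.0039,0,0.0873,0,-0.0083,0.0032,0,0.0873,0,0,0,0,0,0],
)

```text
t: 15.58
position: [0.5933, -0.1337, 0.1928]
tool_rot: [0.0, 0.024, 1.0, -0.0]
ft_force: [0.0, 0.3, 0.9]
gripper_width: 0.0008
grasp_force: 0.0
```

arm_command(
  series=[-0.003,0.0005,0,0.03,0,0,0,0,0,0],
)

```text
t: 15.75
position: [0.5926, -0.1334, 0.193]
tool_rot: [0.002, 0.011, 1.0, -0.0]
ft_force: [7.7, -0.4, -3.1]
gripper_width: 0.0004
grasp_force: 4.1
```

arm_command(
  series=[-0.0015,0,0,0,0,0,0,0,0,0],
)

```text
t: 15.92
position: [0.5923, -0.1334, 0.1931]
tool_rot: [0.003, 0.012, 1.0, 0.0]
ft_force: [13.8, -0.9, -5.7]
gripper_width: 0.0003
grasp_force: 6.8
```

arm_command(
  series=[-0.001,0,0,0,0,0,0,0,0,0],
)

```text
t: 16.08
position: [0.5921, -0.1334, 0.1932]
tool_rot: [0.004, 0.012, 1.0, 0.0]
ft_force: [17.7, -1.7, -8.4]
gripper_width: 0.0004
grasp_force: 8.8
```

Hard stop reached. Back off along +x, rise and move clear.

arm_command(
  series=[0.008,0,0,0,0,0.01,0,0,0,0,0.015,0,0.01,0,0,0.01,0,0.03,0,0,0,0,0.035,0,0,0,0.025,0.03,0,0,0,0.04,0,0,0,0,0.04,0,0,0,0,0.04,0,0,0,0,0.03,0,0,0],
)

```text
t: 16.92
position: [0.631, 0.046, 0.2977]
tool_rot: [-0.0, 0.01, 1.0, 0.0]
ft_force: [0.2, -0.2, 0.8]
gripper_width: 0.0005
grasp_force: 0.0
```

arm_command(
  series=[0,0.035,0,0,0,-0.01,0.035,0,0,0,-0.01,0.035,0,0,0,0,0,0,0,0,0,0,0,0,0],
)

```text
t: 17.33
position: [0.6105, 0.1503, 0.2975]
tool_rot: [-0.0, 0.008, 1.0, 0.0]
ft_force: [-0.1, -1.6, -0.2]
gripper_width: 0.0006
grasp_force: 0.0
```

```bash
python3 - <<'E'
from h import *
s=r.state(); print(s['t'],s['position'].round(4),s['ft_force'].round(1))
p,d=grab('top','t8'); q,_=grab('side','s8')
cv2.imwrite('pics/v8.png',np.hstack([cv2.resize(p[125:265,345:445],(428,600),interpolation=cv2.INTER_CUBIC),cv2.resize(q[90:230,290:377],(372,600),interpolation=cv2.INTER_CUBIC)]))
W=cloud('top',d); W[d==0]=np.nan; v,u=np.indices(d.shape); k=(u>360)&(u<430)&(v>165)&(v<260)&(W[...,2]>.185); print('knob',np.nanmean(W[k],0).round(4),k.sum())
E
```

```text
17.3333 [0.6105 0.1503 0.2975] [-0.1 -1.6 -0.2]
knob [ 0.5695 -0.1282  0.199 ] 105
```

View pics/v8.png

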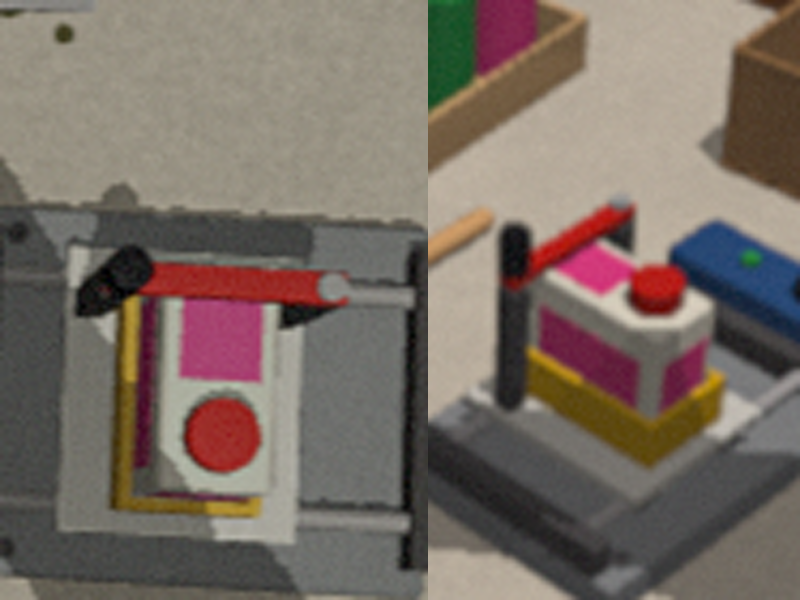

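The lever lies across the canister and over the rest post, with the knob measured at (0.5695, -0.128) against a predicted (0.571, -0.128). The robot is clear of everything.

```bash
python3 -c "
from bench import order; print(order.finish_job())"
```

```text
the job is handed in; nothing more can be done
None
```

I handed the job in at about 17 s: the pink canister stands upright on the pocket floor with its cap away from the lever, the lever is shut against its stop, and the arm is clear without having touched the other objects.

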